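Dry-fit the lock hardware on a case front

ROBOT

A 6-joint arm with a two-finger parallel gripper is mounted at the origin on the work surface. World frame = base frame: x ahead of the robot, y to its left, z up, the work surface at z = 0. Lengths are in m, angles in rad, forces in N, time in s.
With the tool pointing down it reaches from about 0.275 to 0.725 m from the base axis. Payload 5.6 kg.
Tool frame: the origin (TCP) lies at the very end of the fingers, on their centre line; the grasp point (between the pads) lies 19 mm behind it (grip_point_offset is the distance from the TCP to the grasp point, in m); z points along the fingers, y is the line along which they close (so a half turn about z gives the same grasp; the last joint's range is limited). The gripper opens to 85 mm and grips with 20 to 120 N. Pads are 22 mm wide; open, the fingers measure 114 mm over their backs; the gripper's body (76 mm by 85 mm) begins 54 mm behind the grasp point. The pads swing forward as they close: fully open they stand 13 mm farther back than shut.
Start: joints at [-0.967, 0.255, 0.108, 0, -1.424, -0.285], TCP at [0.172, -0.522, 0.231] pointing down, gripper open.
Joint ranges: [-2.95, 2.95], [-1.21, 1.97], [-1.09, 1.5], [-2.87, 1.71], [-2.94, -0.07], [-3.05, 3.05]. Speed limits (rad/s): [2.57, 2.57, 3.14, 3.14, 3.14, 3.14].

INTERFACE

Orientations are given as a rotation vector (axis times angle).
In Python, from plant import get_obs, capture, camera_info, hand_in, grip_point_offset gives the robot as it stands.
- The arm moves only by the shell command python3 -m crank 'ROWS' [OPENING] [FORCE]. ROWS is text: rows parted by semicolons, each of 6 numbers parted by spaces: the shift along the tool's x, y, z in m, then the turn, a rotation vector about the tool's x, y, z in rad. A call has exactly 10 rows; each row shifts and turns the commanded pose from where the row before left it, along the tool's axes as they then stand; what a row does not reach is not made up. A row lasts 1/10 s, in which the tool goes at most 50 mm and 8.59 degrees, less where a joint would pass 70% of its speed; a pose out of reach is approached as far as the arm can. A call with a gripper value outside its range is refused whole. OPENING is the closure, from 0 (fully open) to 1 (shut), set as the call begins (- or left out, the last holds). The fingers move at their own pace and stop on an object; FORCE is the grip in N (left out, the last holds). Time passes only in rows, so rows that do not move let the fingers close, or fill a call up. It gives the time, the measured TCP pose, the force, the opening and the grip force at its end, in the units of the state.
- get_obs(): the state, without advancing time (a new reading comes with each control period).
- capture(name): name is "side" or "top"; returns the picture (400x640x3 uint8, red, green, blue); there is no depth.
- camera_info(name): a dict with "mtx" (3x3 intrinsics, pixels), "distortion" ([k1, k2, p1, p2, k3] as OpenCV has them; the pictures are not rectified), "eye" and "orientation" of the camera in the world. Camera axes: x right, y down, z forward; pixel columns grow to the right and rows downward; lengths in m; the calibration is good to about 2 mm. A picture is of the moment at which its call begins. camera_info takes no time and is no camera call.
- hand_in(): hands the job in; it is judged then, once.
The state is a dict: "time_s": time; "joint_positions": joint angles; "joint_velocities": joint speeds; "joint_torque": joint torques, N m; "eef_pos": TCP position; "tcp_rot": TCP orientation; "ft_force": force on the tool from outside, world axes, zero at the start; "ft_torque": the same for the moment, N m; "gripper_width": finger opening in m; "grasp_force": force on a finger pad.
Only numpy, scipy, OpenCV 4.12 (cv2) and the standard library are available. Lean on these libraries where they do the work, as an engineer would, in place of code of your own. Each camera call takes 0.05 s, during which the arm holds its last target. There are 200 camera calls.

TASK

Dry-fit the lock hardware on the cream case front, ready for marking the rivet holes: set the staple plate midway along the wide front panel and lay the slotted black hasp over it, so that the staple stands up through the slot, the leaf lies flat on the narrow lid strip and the hinge barrel lies along the seam. Lay one chrome latch on each side, midway between the hasp and that end of the case front, centred across the seam with its catch end on the lid strip, and lay the padlock on the front panel in line with the hasp, shackle towards the hasp's tip and a finger's width (about 15 mm) from it. Keep every part square to the seam, set it down rather than drop it, and leave the key blank, the screwdriver and the rivet tin where they lie.

Things in the scene. Friction and masses are not known exactly. Their poses are not given: they have to be found in the camera images.
- case_front: Cream canvas-covered board with brown edging, fixed flat on the bench: 190 (x) x 330 (y) x 12 mm thick, flat top. Origin: centre of its underside; z up, +x away from the robot, +y left, slight yaw. A thin dark line along y at x = +40 is the lid seam: the narrow part beyond it (x +40 to +95) is the lid strip, the wide part nearer the robot (x -95 to +40) the front panel.
- staple_plate: Dark steel plate, 36 (x) x 34 (y) x 4 mm, with an upright U loop of 8 mm round bar at its middle: 20 long in x, 8 thick in y, top 24 above the underside; pinch it across y. Origin: centre of the underside, z up. Square when its x lies along the board's x, either way round. With its centre 30 mm from the seam, the hasp over it has its hinge on the seam.
- hasp: Black steel hasp, 94 (x) x 40 (y) mm. Origin: its middle, at the underside; z up. Leaf: x +5 to +47, 40 wide, 4 thick. Hinge barrel: along y at x +5, diameter 9, 40 long. Strap: x -47 (tip) to +5, 32 wide, 4 thick, underside raised 4.5 to clear the staple's plate. Slot: 28 (x) x 14 (y), centred at x -25; the loop has 4 (x) and 3 (y) play each way. Grip across y at x +10.
- latch_a: Chrome suitcase latch lying flat, one of two twins, 66 (x) x 28 (y) mm. Origin: centre of its underside, z up. Catch end at +x: full-width foot with two rivet holes, small keeper block, dark wire bail. Lever end at -x: only a 16 wide thumb tab. Between them a housing 28 wide, 13 high, x -20 to +16, with upright sides to grip across y.
- latch_b: Chrome suitcase latch lying flat, one of two twins, 66 (x) x 28 (y) mm. Origin: centre of its underside, z up. Catch end at +x: full-width foot with two rivet holes, small keeper block, dark wire bail. Lever end at -x: only a 16 wide thumb tab. Between them a housing 28 wide, 13 high, x -20 to +16, with upright sides to grip across y.
- padlock: Brass combination padlock lying on its back, three steel dial wheels up: 58 (x) x 32 (y) x 16 mm. Origin: centre of the overall length and width, at the underside, z up. Body: x -29 to +5, 32 wide, 16 high (dials 2 higher). Chrome shackle: x +5 to +29, 26 wide. Grip the body across y at x -12.
- key_blank: Squat grey pewter key blank lying flat, 58 x 26 x 5 mm, round bow to its -x. Origin: underside, on its axis. Not part of the job.
- screwdriver: Screwdriver, 160 mm long, dark wooden handle, lying crosswise on the bench near the robot. Not part of the job.
- rivet_tin: Round rivet tin, 63 mm across, 34 high. Not part of the job.
Mind the look-alikes: they are no part of the job. Leave any red look-alike of the latch_a alone.

How it is judged:
By the outcome, as a careful person would: the job done as asked, in the order asked, and still so for the second after the job is handed in, with the robot touching nothing.
It also fails if it takes over 112 s, if anything falls off the work surface, if the arm or the gripper's body presses on something with over 40 N, if the wrist force passes 120 N, or if a joint passes its speed limit or range.

## Working session

There is one attempt and no reset: what is moved stays moved. The work goes in short steps, Python scripts to look and compute and a shell command to move; the robot and the scene stay as the last step left them, time stands still between calls to the robot, and variables do not carry over. Pictures are saved under pics/ and viewed, at most 18 in all, crops included, and the job is handed in when it is done.

```bash
ls; mkdir -p pics; python3 - <<'E'
from plant import *
import cv2
o=get_obs();print({k:o[k] for k in o})
print(grip_point_offset)
for n in("top","side"):
    print(n,camera_info(n))
    cv2.imwrite(f"pics/{n}0.png",cv2.cvtColor(capture(n),cv2.COLOR_RGB2BGR))
E
```

```text
pics
{'time_s': 0.0, 'joint_positions': array([-9.67396466e-01,  2.55724498e-01,  1.06972679e-01, -4.97985127e-04,
       -1.42392266e+00, -2.84622801e-01]), 'joint_velocities': array([ 0.00043553,  0.00064541,  0.00175468, -0.00040705,  0.00078196,
       -0.00111321]), 'joint_torque': array([ 2.87536086e-04, -3.86627126e+01,  2.37932539e+01,  5.36524057e+00,
       -6.26073859e-03, -5.23099217e-06]), 'eef_pos': array([ 0.17227808, -0.52177245,  0.23039153]), 'tcp_rot': array([ 4.98444948e-01, -3.10143091e+00, -2.99614899e-03]), 'ft_force': array([-0.09980624, -0.24912448, -0.82716653]), 'ft_torque': array([-0.01299291,  0.01351435,  0.01672137]), 'grasp_force': 0.0, 'gripper_width': 0.08530837036999431}
0.0187
top {'mtx': array([[470.38800415,   0.        , 322.81477095],
       [  0.        , 470.38800415, 201.55417979],
       [  0.        ,   0.        ,   1.        ]]), 'distortion': array([-0.07828816,  0.        ,  0.        ,  0.        ,  0.        ]), 'eye': array([0.37029866, 0.03220215, 1.33272785]), 'orientation': array([-2.18148352,  2.16628874, -0.08897799])}
side {'mtx': array([[375.39474977,   0.        , 320.09808456],
       [  0.        , 375.39474977, 205.97281665],
       [  0.        ,   0.        ,   1.        ]]), 'distortion': array([0.02573218, 0.        , 0.        , 0.        , 0.        ]), 'eye': array([0.01077258, 0.50853239, 0.57517032]), 'orientation': array([-1.06286475,  2.33746727, -1.12333786])}
```

View pics/top0.png

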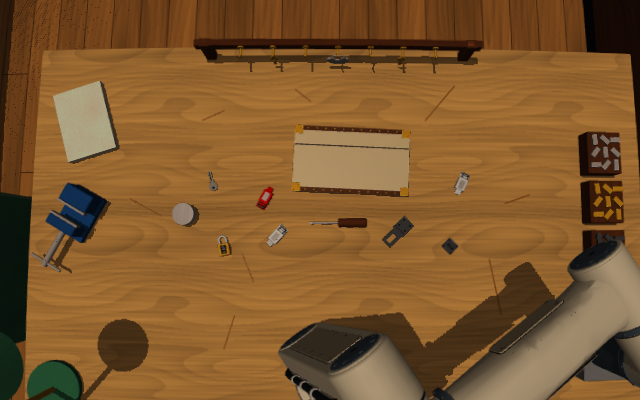

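View pics/side0.png

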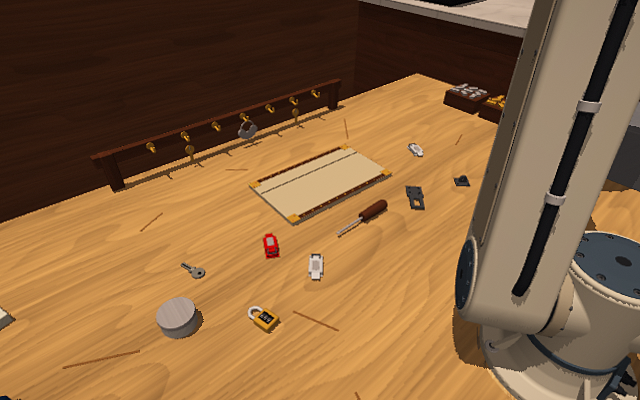

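The top view shows the case front at about (350,160) with its seam near the top. White latches are at (276,236) and (461,183), and a red look-alike at (265,197). The hasp is at (398,232), the staple plate at (450,245) and the padlock at (224,246). The key (212,181), tin (184,214) and screwdriver (340,223) stay where they are.

```bash
cat > h.py <<'E'
import numpy as np, cv2
from plant import *
from scipy.spatial.transform import Rotation as R
def cam(n):
    c=camera_info(n); return c["mtx"],c["distortion"],c["eye"],R.from_rotvec(c["orientation"]).as_matrix()
def ray(n,uv):
    K,d,e,M=cam(n)
    p=cv2.undistortPoints(np.array(uv,float).reshape(-1,1,2),K,d)[:,0]
    return e,(M@np.c_[p,np.ones(len(p))].T).T
def w(n,uv,z):
    e,r=ray(n,uv); return e+r*((z-e[2])/r[:,2])[:,None]
def px(n,P):
    K,d,e,M=cam(n); P=np.array(P,float).reshape(-1,3)
    return cv2.projectPoints((P-e)@M,np.zeros(3),np.zeros(3),K,d)[0][:,0]
def tri(ua,ub):
    (e1,r1),(e2,r2)=ray("top",ua),ray("side",ub); out=[]
    for a,b in zip(r1,r2):
        s=np.linalg.lstsq(np.c_[a,-b],e2-e1,rcond=None)[0]
        out.append([*((e1+s[0]*a+e2+s[1]*b)/2),np.linalg.norm(e1+s[0]*a-e2-s[1]*b)])
    return np.array(out)
def save(im,f,box=None,k=1):
    if box: im=im[box[1]:box[3],box[0]:box[2]]
    cv2.imwrite("pics/"+f,cv2.cvtColor(cv2.resize(im,None,fx=k,fy=k,interpolation=cv2.INTER_CUBIC),cv2.COLOR_RGB2BGR))
E
python3 - <<'E'
from h import *
t=capture("top")
boxes=[(205,220,245,265),(258,218,298,258),(378,210,418,250),(435,228,475,268),(440,165,480,205),(245,178,285,218)]
# composite: 6 crops 40x45 at x6
tiles=[cv2.resize(t[y:y+40,x:x+40],(260,260),interpolation=cv2.INTER_CUBIC) for x,y,_,_ in boxes]
im=np.vstack([np.hstack(tiles[:3]),np.hstack(tiles[3:])])
save(im,"tiles.png"); save(t,"case.png",(280,115,420,205),5)
print(px("top",[[0,0,0],[.4,0,0],[.4,.3,0]]))
hsv=cv2.cvtColor(t,cv2.COLOR_RGB2HSV)
for b in boxes: print(b[:2],hsv[b[1]+2,b[0]+2],t[b[1]+2,b[0]+2])
E
```

```text
[[336.01541682 375.99454084]
 [336.82901236 232.37353098]
 [231.16647229 231.53193798]]
(205, 220) [ 16 175 149] [149 101  47]
(258, 218) [ 16 175 156] [156 106  49]
(378, 210) [ 16 176 139] [139  93  43]
(435, 228) [ 16 175 143] [143  97  45]
(440, 165) [ 16 174 154] [154 105  49]
(245, 178) [ 16 177 143] [143  96  44]
```

View pics/tiles.png

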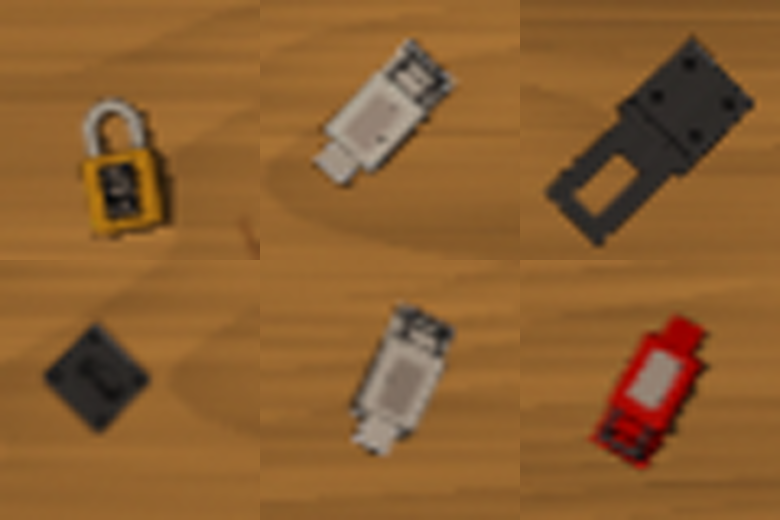

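View pics/case.png

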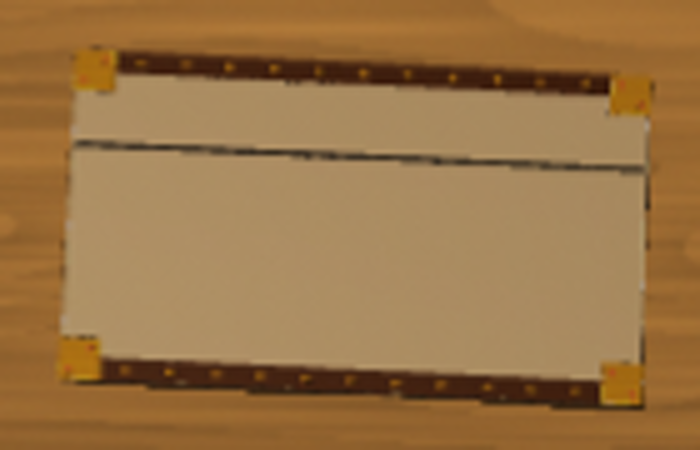

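Confirmed in the crops: the two cream-chrome latches are at (276,236) and (461,183), both with the dark bail (catch end) toward the top right of the picture. The red one at (265,197) is the decoy. The padlock shackle points up, and the hasp leaf is at its upper right. On the board, the seam runs from about (295,143.5) to (408.5,149).

```bash
cat >> h.py <<'E'
def blob(t,b,f,k=6):
    im=cv2.resize(t[b[1]:b[3],b[0]:b[2]],None,fx=k,fy=k,interpolation=cv2.INTER_CUBIC)
    m=f(cv2.cvtColor(im,cv2.COLOR_RGB2HSV).astype(int)).astype(np.uint8)
    m=cv2.morphologyEx(m,cv2.MORPH_OPEN,np.ones((3,3),np.uint8))
    c=max(cv2.findContours(m,0,cv2.CHAIN_APPROX_NONE)[0],key=cv2.contourArea)
    return (c[:,0]+.5)/k-.5+np.array(b[:2])
nonwood=lambda h:(abs(h[...,0]-16)>4)|(h[...,1]<125)
def rect(P): # world pts -> centre, sizes, angle of long axis
    (c,s,a)=cv2.minAreaRect((P[:,:2]*1000).astype(np.float32))
    if s[0]<s[1]: s=s[::-1]; a+=90
    return np.array(c),np.array(s),(a+90)%180-90
E
python3 - <<'E'
from h import *
t=capture("top"); s=capture("side")
for n,b,z in [("padlock",(205,220,245,265),.012),("latchL",(258,218,298,258),.007),("latchR",(440,165,480,205),.007),("hasp",(378,210,418,250),.006),("staple",(435,228,475,268),.004),("board",(280,115,420,205),.012)]:
    p=blob(t,b,nonwood); print(n,*[np.round(v,1) for v in rect(w("top",p,z))])
# seam
b=(285,135,418,158); k=6
im=cv2.resize(t[b[1]:b[3],b[0]:b[2]],None,fx=k,fy=k,interpolation=cv2.INTER_CUBIC)
g=cv2.cvtColor(im,cv2.COLOR_RGB2GRAY).astype(float)
cols=np.arange(15*k,118*k); pts=[]
for c in cols:
    y0=(143.5-135+(c/k+285-295)*5.5/113.5)*k; r=np.arange(int(y0-3*k),int(y0+3*k)); wt=np.clip(g[r,c].max()-25-g[r,c],0,None)
    pts.append([(c+.5)/k-.5+b[0],((r*wt).sum()/wt.sum()+.5)/k-.5+b[1]])
P=w("top",pts,.012)[:,:2]*1000
q=np.polyfit(P[:,1],P[:,0],1); print("seam x=%.4f*y+%.2f"%tuple(q),"std",np.std(P[:,0]-np.polyval(q,P[:,1])))
# board left/right ends along cream
cream=lambda h:(h[...,1]<125)&(h[...,2]>90)
p=blob(t,(280,115,420,205),cream); W=w("top",p,.012)*1000
print("cream",rect(W/1000)); 
p=blob(t,(280,115,420,205),nonwood);W=w("top",p,.012)[:,:2]*1000
u=np.array([1,-q[0]])/np.hypot(1,q[0]); v=np.array([-u[1],u[0]])
for ww in (W,):
    a,bb=ww@u,ww@v
    print("proj u",np.percentile(a,[0,2,98,100]),"v",np.percentile(bb,[0,2,98,100]),"u,v",u,v,"seam u",q[1]*u[0])
print("corners",np.round(W[[np.argmin(W@d) for d in ([1,1],[1,-1],[-1,-1],[-1,1])]],1))
# side check of the board corners
print("side px of board corners",np.round(px("side",np.c_[W[[np.argmin(W@d) for d in ([1,1],[1,-1],[-1,-1],[-1,1])]]/1000,[.012]*4]),1))
p=blob(s,(235,130,410,235),nonwood); print(np.round(p[[np.argmin(p@d) for d in ([1,0],[-1,0],[0,1],[0,-1])]],1))
E
```

```text
padlock [379.2 323.6] [27.2 23.3] -79.2
latchL [390.  171.3] [68.4 29.9] -42.3
latchR [ 541.2 -354. ] [67.1 30.9] -25.4
hasp [ 402.6 -170. ] [93.1 39.8] -46.0
staple [ 364.2 -318.8] [34.3 33.8] 45.5
board [606.2 -38.6] [330.9 164.1] 87.7
seam x=0.0397*y+647.73 std 0.2753414862426208
cream (array([606.16522217, -38.55726624]), array([330.85742188, 164.14154053]), 87.71310424804688)
proj u [525.11812247 525.33435969 688.87239934 689.25624317] v [-179.90016553 -179.17123358  149.89176222  150.96486342] u,v [ 0.99921267 -0.03967414] [0.03967414 0.99921267] seam u 647.2200933958992
corners [[ 529.9 -198.5]
 [ 544.3  128.1]
 [ 681.8  121.4]
 [ 669.7 -204.8]]
side px of board corners [[384.  168.6]
 [285.2 216.7]
 [253.9 188.3]
 [349.3 147.6]]
[[248.9 185.9]
 [390.8 174.9]
 [337.8 146.9]
 [292.6 225.4]]
```

```bash
cat >> h.py <<'E'
def go(x,y,z,psi,o=None):
    """world TCP mm target with tool-x yaw psi deg, tool down -> shift in present tool axes (mm), turn rotvec (rad)"""
    o=o or get_obs(); M=R.from_rotvec(o["tcp_rot"])
    T=R.from_euler("z",psi,degrees=True)*R.from_euler("x",180,degrees=True)
    d=M.inv().apply(np.array([x,y,z])-o["eef_pos"]*1000); r=(M.inv()*T).as_rotvec()
    tx=M.apply([1,0,0]); print("psi %.2f"%np.degrees(np.arctan2(tx[1],tx[0])),"shift mm",np.round(d,1),"turn rad",np.round(r,4),"t",round(o["time_s"],2))
U=np.array([.99921,-.03967]);V=np.array([.03967,.99921]);C0=np.array([606.15,-38.58])
def B(u,v): return C0+u*U+v*V
E
python3 - <<'E'
from h import *
t=capture("top"); s=capture("side")
enh=lambda c,k:np.clip(cv2.resize(c,None,fx=k,fy=k,interpolation=cv2.INTER_CUBIC).astype(float)*2.2,0,255).astype(np.uint8)
a=enh(t[233:259,437:463],15); b=enh(s[168:194,448:474],15)
c=cv2.resize(t[232:262,209:239],(390,390),interpolation=cv2.INTER_CUBIC); d=cv2.resize(s[295:340,240:285],(390,390),interpolation=cv2.INTER_CUBIC)
save(np.hstack([np.vstack([a,c])[:600],np.vstack([b,d])[:600]]),"sp.png",None,.77)
hs=lambda h:(h[...,1]<110)
br=lambda h:((h[...,0]>17)&(h[...,1]>190)&(h[...,2]>160))|(h[...,1]<110)|(h[...,0]>22)
p=blob(t,(205,228,245,265),br); print("padlock",*[np.round(v,1) for v in rect(w("top",p,.012))])
p=blob(t,(205,228,245,265),hs); print("shackle?",*[np.round(v,1) for v in rect(w("top",p,.008))])
E
```

```text
padlock [379.1 323.5] [26.5 22.7] -79.0
shackle? [379.1 324.4] [26.6 22.8] -79.0
```

View pics/sp.png

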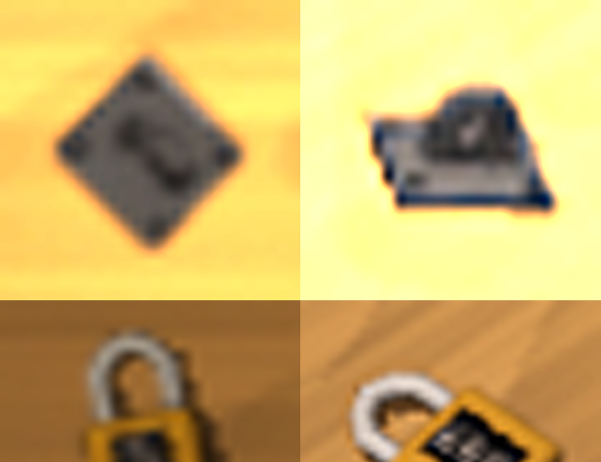

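The loop bar runs from upper left to lower right in the top view, so the staple's x lies at about +45° in the world. Now I move to the staple.

```bash
python3 -c "
from h import *
go(364.2,-318.8,60,-134.5)"
```

```text
psi -161.73 shift mm [-245.9  132.9  171.1] turn rad [ 4.000e-04  0.000e+00 -4.753e-01] t 0.35
```

```bash
python3 -m crank '-.0246 .0133 .01 0 0 0;-.0246 .0133 .01 0 0 0;-.0246 .0133 .01 0 0 0;-.0246 .0133 .01 0 0 0;-.0246 .0133 .01 0 0 0;-.0246 .0133 .01 0 0 0;-.0246 .0133 .01 0 0 0;-.0246 .0133 .01 0 0 0;-.0246 .0133 .01 0 0 0;-.0246 .0133 .01 0 0 0' 0.6
python3 -m crank '0 0 .014 0 0 -.119;0 0 .014 0 0 -.119;0 0 .014 0 0 -.119;0 0 .014 0 0 -.118;0 0 .015 0 0 0;0 0 0 0 0 0;0 0 0 0 0 0;0 0 0 0 0 0;0 0 0 0 0 0;0 0 0 0 0 0'
python3 -c "
from h import *
go(364.2,-318.8,8,-134.5)
save(capture('top'),'a.png',(420,215,500,275),8)"
```

```text
time_s: 1.35
eef_pos: [0.365, -0.318, 0.131]
tcp_rot: [-0.499, 3.101, -0.0]
ft_force: [0.9, -0.4, -0.2]
gripper_width: 0.0342
grasp_force: 0.0
time_s: 2.35
eef_pos: [0.3646, -0.319, 0.0609]
tcp_rot: [-1.214, 2.897, -0.001]
ft_force: [-0.0, 0.3, -0.0]
gripper_width: 0.0343
grasp_force: 0.0
psi -134.52 shift mm [ 0.2  0.5 52.9] turn rad [-0.0011  0.0004 -0.0004] t 2.35
```

View pics/a.png

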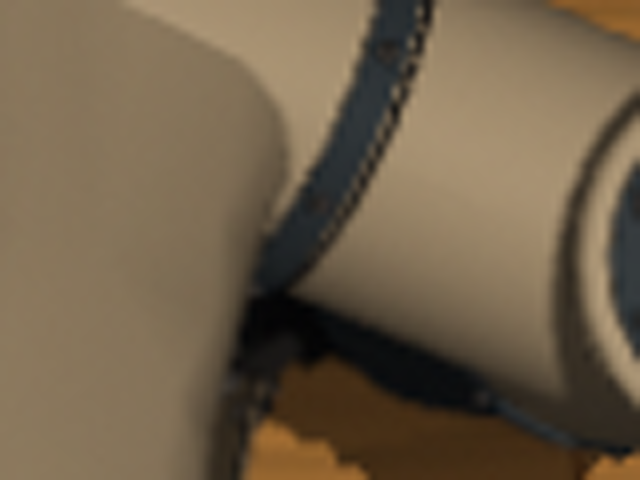

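The arm hides the staple from the top view, but tracking is accurate. I'll descend, pinch and lift.

```bash
python3 -m crank '0 .0005 .02 0 0 0;0 0 .02 0 0 0;0 0 .008 0 0 0;0 0 .0045 0 0 0;0 0 0 0 0 0;0 0 0 0 0 0;0 0 0 0 0 0;0 0 0 0 0 0;0 0 0 0 0 0;0 0 0 0 0 0'
python3 -m crank '0 0 0 0 0 0;0 0 0 0 0 0;0 0 0 0 0 0;0 0 0 0 0 0;0 0 0 0 0 0;0 0 0 0 0 0;0 0 0 0 0 0;0 0 -.005 0 0 0;0 0 -.02 0 0 0;0 0 -.02 0 0 0' 1 40
python3 -c "
from h import *
x,y=B(10,0); print(x,y); go(x,y,60,-182.27)"
```

```text
time_s: 3.4
eef_pos: [0.364, -0.3186, 0.008]
tcp_rot: [-1.214, 2.897, -0.0]
ft_force: [0.4, 0.3, 1.0]
gripper_width: 0.0345
grasp_force: 0.0
time_s: 4.4
eef_pos: [0.3633, -0.3182, 0.0529]
tcp_rot: [1.214, -2.896, -0.003]
ft_force: [0.8, -1.0, -0.7]
gripper_width: 0.0065
grasp_force: 39.4
616.1421 -38.9767
psi -134.53 shift mm [-376.3   15.5   -7.3] turn rad [ 0.0016 -0.0014  0.8333] t 4.4
```

```bash
python3 -m crank '-.0376 .0016 -.006 0 0 0;-.0376 .0016 -.006 0 0 0;-.0376 .0016 -.006 0 0 0;-.0376 .0016 -.006 0 0 0;-.0376 .0016 -.004 0 0 0;-.0376 .0016 0 0 0 0;-.0376 .0015 0 0 0 0;-.0376 .0015 0 0 0 0;-.0376 .0015 0 0 0 0;-.0376 .0015 0 0 0 0'
python3 -m crank '0 0 .004 0 0 .139;0 0 .004 0 0 .139;0 0 .004 0 0 .139;0 0 .004 0 0 .139;0 0 .004 0 0 .139;0 0 .004 0 0 .138;0 0 .004 0 0 0;0 0 0 0 0 0;0 0 0 0 0 0;0 0 0 0 0 0'
python3 -c "
from h import *
x,y=B(10,0); go(x,y,20.5,-182.27)
im=capture('side'); save(im,'b.png',(230,90,430,240),4); print(px('side',[[x/1000,y/1000,.012],[x/1000,y/1000,get_obs()['eef_pos'][2]-.008]]))"
```

```text
time_s: 5.4
eef_pos: [0.617, -0.0382, 0.0806]
tcp_rot: [1.214, -2.897, -0.001]
ft_force: [-0.3, 0.2, 0.4]
gripper_width: 0.006
grasp_force: 39.4
time_s: 6.4
eef_pos: [0.6166, -0.0395, 0.0531]
tcp_rot: [0.059, 3.141, 0.0]
ft_force: [-0.6, 0.4, -0.0]
gripper_width: 0.006
grasp_force: 39.4
psi 177.85 shift mm [ 0.5  0.5 32.6] turn rad [0.     0.0004 0.0021] t 6.4
[[319.12596844 176.27139619]
 [319.33709735 165.68603558]]
```

View pics/b.png

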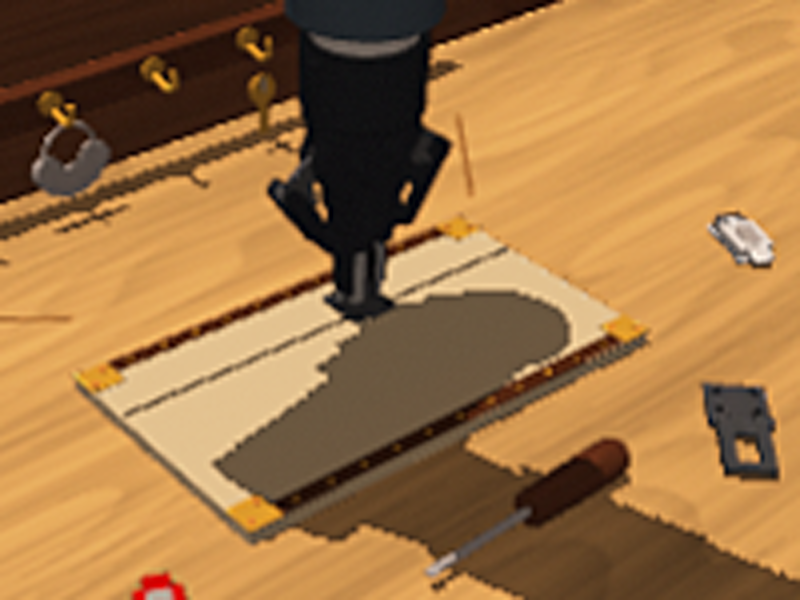

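The staple plate is held square at about (320,166) in the side view, matching the predicted (319,166). I'll set it down.

```bash
python3 -m crank '.0005 .0005 .012 0 0 .002;0 0 .012 0 0 0;0 0 .005 0 0 0;0 0 .002 0 0 0;0 0 .001 0 0 0;0 0 .0005 0 0 0;0 0 0 0 0 0;0 0 0 0 0 0;0 0 0 0 0 0;0 0 0 0 0 0'
python3 -m crank '0 0 0 0 0 0;0 0 0 0 0 0;0 0 0 0 0 0;0 0 0 0 0 0;0 0 -.01 0 0 0;0 0 -.03 0 0 0;0 0 -.03 0 0 0;0 0 -.02 0 0 0;0 0 0 0 0 0;0 0 0 0 0 0' 0.6
python3 -c "
from h import *
a=np.radians(-46);x,y=402.6+10*np.cos(a),-170+10*np.sin(a); go(x,y,60,-226)"
```

```text
time_s: 7.45
eef_pos: [0.6161, -0.039, 0.0205]
tcp_rot: [0.065, 3.141, 0.0]
ft_force: [-0.1, 0.2, -0.5]
gripper_width: 0.0067
grasp_force: 39.4
time_s: 8.45
eef_pos: [0.6162, -0.0388, 0.1112]
tcp_rot: [0.065, 3.139, 0.001]
ft_force: [-0.1, 0.1, -0.4]
gripper_width: 0.0344
grasp_force: 0.0
psi 177.64 shift mm [ 200.9 -146.8   50.8] turn rad [0.0011 0.0011 0.7616] t 8.45
```

```bash
python3 -m crank '.0201 -.0147 0 0 0 0;.0201 -.0147 0 0 0 0;.0201 -.0147 0 0 0 0;.0201 -.0147 0 0 0 0;.0201 -.0147 0 0 0 0;.0201 -.0147 0 0 0 0;.0201 -.0147 0 0 0 0;.0201 -.0147 0 0 0 0;.0201 -.0147 0 0 0 0;.0201 -.0147 0 0 0 0' 0.42
python3 -m crank '0 0 .009 0 0 .127;0 0 .009 0 0 .127;0 0 .009 0 0 .127;0 0 .008 0 0 .127;0 0 .008 0 0 .127;0 0 .008 0 0 .127;0 0 0 0 0 0;0 0 0 0 0 0;0 0 0 0 0 0;0 0 0 0 0 0'
python3 -c "
from h import *
a=np.radians(-46);x,y=402.6+10*np.cos(a),-170+10*np.sin(a); go(x,y,4,-226)
t=capture('top')
p=blob(t,(330,120,375,180),lambda h:(h[...,2]<95)&(h[...,1]<200)); 
save(t,'c.png',(320,115,400,175),7);save(capture('side'),'c2.png',(290,90,390,190),6)"
```

```text
time_s: 9.45
eef_pos: [0.4074, -0.1779, 0.1095]
tcp_rot: [-0.065, -3.139, -0.0]
ft_force: [0.7, -1.0, 0.3]
gripper_width: 0.0496
grasp_force: 0.0
time_s: 10.45
eef_pos: [0.4093, -0.1776, 0.0596]
tcp_rot: [1.226, 2.892, 0.0]
ft_force: [-0.3, 0.1, 0.2]
gripper_width: 0.0493
grasp_force: 0.0
psi 134.07 shift mm [ 0.2  0.4 55.6] turn rad [0.0004 0.0005 0.0012] t 10.45
```

View pics/c.png

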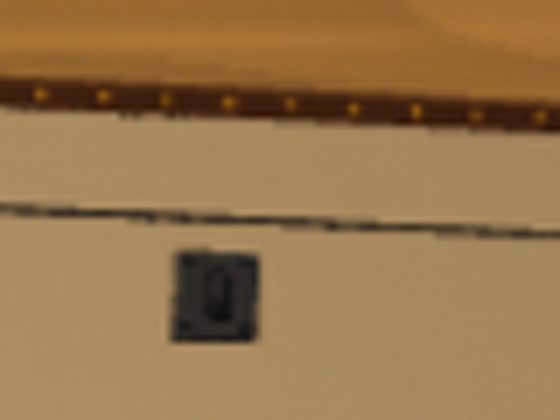

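The staple stands square on the board, plate spanning (344.5–357) × (151–164), with its loop along the board's x. I'll measure it and go down on the hasp.

```bash
python3 - <<'E'
from h import *
t=capture('top')
p=blob(t,(335,147,368,175),lambda h:h[...,2]<100)
c,s,a=rect(w('top',p,.016)); d=c-C0; print(c,s,a,"u,v",d@U,d@V)
E
python3 -m crank '.0002 .0004 .02 0 0 .0012;0 0 .02 0 0 0;0 0 .008 0 0 0;0 0 .005 0 0 0;0 0 .002 0 0 0;0 0 0 0 0 0;0 0 0 0 0 0;0 0 0 0 0 0;0 0 0 0 0 0;0 0 0 0 0 0'
python3 -m crank '0 0 .001 0 0 0;0 0 .001 0 0 0;0 0 .001 0 0 0;0 0 0 0 0 0;0 0 0 0 0 0;0 0 0 0 0 0;0 0 0 0 0 0;0 0 0 0 0 0;0 0 0 0 0 0;0 0 0 0 0 0'
```

```text
[613.38128662 -36.71217346] [37.44873047 34.95543289] -0.00778961181640625 u,v 7.151477225897239 2.153216095379638
time_s: 11.6
eef_pos: [0.4094, -0.1771, 0.0045]
tcp_rot: [1.23, 2.891, 0.0]
ft_force: [0.2, -0.6, 0.4]
gripper_width: 0.0497
grasp_force: 0.0
time_s: 12.6
eef_pos: [0.4093, -0.1771, 0.0013]
tcp_rot: [1.23, 2.891, 0.0]
ft_force: [0.2, -0.4, 0.2]
gripper_width: 0.0496
grasp_force: 0.0
```

The staple sits about 2.9 mm too far from the seam and 2.2 mm too far left in the camera frame, a camera-to-robot bias. Before mending it, I'll compare both cameras to estimate that bias.

```bash
python3 - <<'E'
from h import *
# board corners TL,TR,BL,BR from the two views
ta=[(295,124.6),(410.6,131),(292,191.4),(408.6,196.6)]; sa=[(249.5,184.5),(347.5,145.5),(292.5,222),(392.5,172)]
print(np.round(tri(ta,sa)*1000,1))
print("top z12",np.round(w("top",ta,.012).mean(0)*1000,1),"side z12",np.round(w("side",sa,.012)*1000,1),np.round(w("side",sa,.012).mean(0)*1000,1))
print("expect corners",[np.round(B(a,b),1) for a,b in((95,165),(95,-165),(-95,165),(-95,-165))])
s=capture("side")
for n,b,z in [("latchL",(300,245,335,290),.007),("latchR",(400,138,430,160),.007)]:
    p=blob(s,b,nonwood); W=w("side",p,z); print(n,*[np.round(v,1) for v in rect(W)])
p=blob(s,(300,155,345,190),lambda h:h[...,2]<100); c,q,a=rect(w("side",p,.016)); print("staple+loop",c,q,a)
E
```

```text
[[ 706.6  120.4    9.9    3.4]
 [ 689.4 -212.8    8.     6.5]
 [ 515.   128.3   15.5    2.8]
 [ 502.2 -201.5   13.6    1.1]]
top z12 [603.6 -40.8  12. ] side z12 [[ 702.5  120.7   12. ]
 [ 681.9 -209.6   12. ]
 [ 519.3  126.8   12. ]
 [ 504.1 -203.2   12. ]] [601.9 -41.3  12. ]
expect corners [array([707.6, 122.5]), array([ 694.5, -207.2]), array([517.8, 130.1]), array([ 504.7, -199.7])]
latchL [390.8 170.7] [68.6 29.7] -41.9
latchR [ 548.  -360.2] [151.8  83.6] -54.3
staple+loop [618.29736328 -39.38490295] [50.27416992 40.71675873] -3.4255905151367188
```

View pics/c2.png

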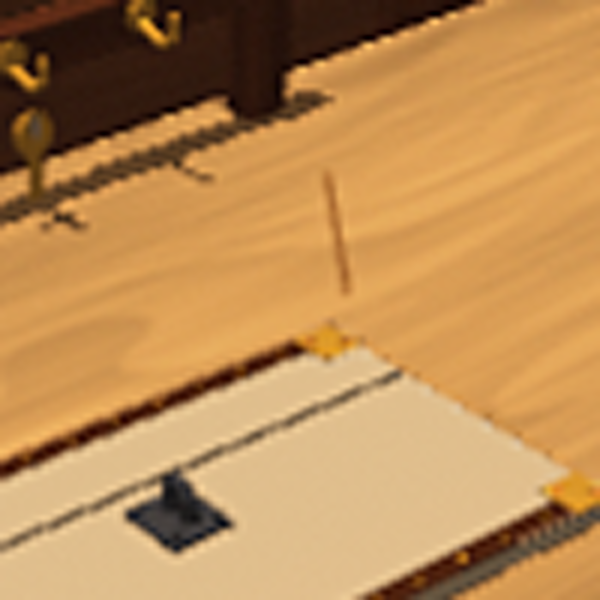

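The side view agrees with the top: the plate's near-seam edge at about (170,478) in the crop leaves a visible gap to the seam, and the plate is square. I'll regrasp the staple at its release pose and shift it +2.9 mm toward the seam and −2.2 mm in v.

```bash
python3 -m crank '0 0 -.03 0 0 0;0 0 -.04 0 0 0;0 0 -.03 0 0 0;0 0 0 0 0 0;0 0 0 0 0 0;0 0 0 0 0 0;0 0 0 0 0 -.127;0 0 0 0 0 -.127;0 0 0 0 0 -.127;0 0 0 0 0 -.127' 0.6
python3 -c "
from h import *
go(616.1,-39.0,50,-182.27)"
```

```text
time_s: 13.65
eef_pos: [0.4083, -0.177, 0.0999]
tcp_rot: [-0.456, -3.105, 0.0]
ft_force: [-0.2, 1.0, 0.8]
gripper_width: 0.0339
grasp_force: 0.0
psi 163.31 shift mm [-159.5  191.9   49.4] turn rad [-1.000e-04 -3.000e-03 -2.517e-01] t 13.65
```

```bash
python3 -m crank '-.02 .024 0 0 0 0;-.02 .024 0 0 0 0;-.02 .024 0 0 0 0;-.02 .024 0 0 0 0;-.02 .024 0 0 0 0;-.02 .024 0 0 0 0;-.02 .024 0 0 0 0;-.0195 .0239 .017 0 0 0;0 0 .017 0 0 -.126;0 0 .016 0 0 -.126'
python3 -m crank '0 0 0 0 0 0;0 0 0 0 0 0;0 0 0 0 0 0;0 0 0 0 0 0;0 0 0 0 0 0;0 0 0 0 0 0;0 0 0 0 0 0;0 0 0 0 0 0;0 0 0 0 0 0;0 0 0 0 0 0'
python3 -c "
from h import *
go(616.1,-39.0,20.5,-182.27)"
```

```text
time_s: 14.65
eef_pos: [0.6173, -0.0396, 0.0482]
tcp_rot: [-0.061, -3.137, 0.001]
ft_force: [-0.2, -0.1, -0.1]
gripper_width: 0.034
grasp_force: 0.0
time_s: 15.65
eef_pos: [0.6179, -0.0402, 0.0513]
tcp_rot: [-0.07, -3.141, 0.0]
ft_force: [1.3, 0.3, 0.7]
gripper_width: 0.0341
grasp_force: 0.0
psi 177.45 shift mm [ 1.8  1.1 30.8] turn rad [-0.     -0.     -0.0048] t 15.65
```

```bash
python3 -m crank '.0018 .0011 .01 0 0 -.0048;0 0 .01 0 0 0;0 0 .007 0 0 0;0 0 .0038 0 0 0;0 0 0 0 0 0;0 0 0 0 0 0;0 0 0 0 0 0;0 0 0 0 0 0;0 0 0 0 0 0;0 0 0 0 0 0'
python3 -m crank '0 0 0 0 0 0;0 0 0 0 0 0;0 0 0 0 0 0;0 0 0 0 0 0;0 0 0 0 0 0;0 0 -.003 0 0 0;-.0028 -.0022 0 0 0 0;0 0 .0015 0 0 0;0 0 .0014 0 0 0;0 0 0 0 0 0' 1 40
python3 -c "
from h import *
go(616.1,-39.0,20.5,-182.27); print(get_obs()['eef_pos'])"
python3 -m crank '0 0 0 0 0 0;0 0 0 0 0 0;0 0 0 0 0 0;0 0 0 0 0 0;0 0 -.01 0 0 0;0 0 -.03 0 0 0;0 0 -.03 0 0 0;0 0 -.02 0 0 0;0 0 0 0 0 0;0 0 0 0 0 0' 0.6
python3 -c "
from h import *
a=np.radians(-46);x,y=402.6+12.5*np.cos(a),-170+12.5*np.sin(a);print(x,y); go(x,y,60,-226)"
```

```text
time_s: 16.65
eef_pos: [0.6162, -0.039, 0.0207]
tcp_rot: [0.062, 3.141, 0.0]
ft_force: [-0.4, -0.4, 0.6]
gripper_width: 0.0342
grasp_force: 0.0
time_s: 17.65
eef_pos: [0.6188, -0.0415, 0.0206]
tcp_rot: [0.062, 3.141, -0.0]
ft_force: [-0.6, 0.1, 1.2]
gripper_width: 0.0063
grasp_force: 39.9
psi 177.73 shift mm [2.8 2.4 0.1] turn rad [-0.0002  0.      0.    ] t 17.65
[ 0.61884023 -0.04146392  0.02062969]
time_s: 18.65
eef_pos: [0.619, -0.0412, 0.1114]
tcp_rot: [0.062, 3.14, 0.001]
ft_force: [-0.9, 0.8, 0.0]
gripper_width: 0.0341
grasp_force: 0.0
411.2832296307375 -178.99174750423313
psi 177.72 shift mm [ 202.2 -146.    51.1] turn rad [0.0011 0.0011 0.7631] t 18.65
```

```bash
python3 -m crank '.0202 -.0146 0 0 0 0;.0202 -.0146 0 0 0 0;.0202 -.0146 0 0 0 0;.0202 -.0146 0 0 0 0;.0202 -.0146 0 0 0 0;.0202 -.0146 0 0 0 0;.0202 -.0146 0 0 0 0;.0202 -.0146 0 0 0 0;.0202 -.0146 0 0 0 0;.0202 -.0146 0 0 0 0' 0.42
python3 -m crank '0 0 .009 0 0 .127;0 0 .009 0 0 .127;0 0 .009 0 0 .127;0 0 .008 0 0 .127;0 0 .008 0 0 .127;0 0 .008 0 0 .128;0 0 0 0 0 0;0 0 0 0 0 0;0 0 0 0 0 0;0 0 0 0 0 0'
python3 - <<'E'
from h import *
a=np.radians(-46);x,y=402.6+12.5*np.cos(a),-170+12.5*np.sin(a); go(x,y,1.3,-226)
t=capture('top')
p=blob(t,(335,143,368,172),lambda h:h[...,2]<100)
save(t,'d.png',(335,143,368,172),10)
W=w('top',p,.016)[:,:2]*1000-C0
a,b=W@U,W@V; print("plate u",np.percentile(a,[2,98]),np.percentile(a,[2,98]).mean(),"v",np.percentile(b,[2,98]).mean(),rect(W/1000))
E
```

```text
time_s: 19.65
eef_pos: [0.4095, -0.1795, 0.1098]
tcp_rot: [-0.062, -3.139, -0.001]
ft_force: [-0.0, -0.3, 0.1]
gripper_width: 0.0493
grasp_force: 0.0
time_s: 20.65
eef_pos: [0.4114, -0.1793, 0.0599]
tcp_rot: [1.225, 2.892, 0.0]
ft_force: [-0.2, -0.5, -0.2]
gripper_width: 0.0495
grasp_force: 0.0
psi 134.10 shift mm [ 0.3  0.1 58.6] turn rad [0.0003 0.0004 0.0017] t 20.65
plate u [-8.3356086 28.1893377] 9.926864549037838 v -0.9982831642469954 (array([10.16609764, -1.18000221]), array([37.33700943, 34.53639984]), -0.01953887939453125)
```

The plate is now at u≈9.9, v≈−1 (target 10, 0), which is good. I'll descend on the hasp.

```bash
python3 -m crank '.0003 .0001 .02 0 0 .0017;0 0 .02 0 0 0;0 0 .01 0 0 0;0 0 .005 0 0 0;0 0 .003 0 0 0;0 0 .001 0 0 0;0 0 .0006 0 0 0;0 0 0 0 0 0;0 0 0 0 0 0;0 0 0 0 0 0'
python3 -m crank '0 0 .0005 0 0 0;0 0 0 0 0 0;0 0 .0005 0 0 0;0 0 0 0 0 0;0 0 0 0 0 0;0 0 0 0 0 0;0 0 0 0 0 0;0 0 0 0 0 0;0 0 0 0 0 0;0 0 0 0 0 0'
python3 -c "
from h import *
print(get_obs()['ft_force'],get_obs()['eef_pos'])"
```

```text
time_s: 21.7
eef_pos: [0.4112, -0.1789, 0.0002]
tcp_rot: [1.229, 2.891, 0.0]
ft_force: [0.3, 0.6, 0.1]
gripper_width: 0.0497
grasp_force: 0.0
time_s: 22.7
eef_pos: [0.4111, -0.1789, -0.001]
tcp_rot: [1.23, 2.891, -0.0]
ft_force: [-0.0, 0.2, 0.3]
gripper_width: 0.0494
grasp_force: 0.0
[-0.00101605  0.20856781  0.26712524] [ 0.41106023 -0.17893178 -0.0010208 ]
```

```bash
python3 -m crank '0 0 0 0 0 0;0 0 0 0 0 0;0 0 0 0 0 0;0 0 0 0 0 0;0 0 0 0 0 0;0 0 0 0 0 0;0 0 0 0 0 0;0 0 0 0 0 0;0 0 0 0 0 0;0 0 0 0 0 0' 1 60
python3 -m crank '0 0 -.005 0 0 0;0 0 -.02 0 0 0;0 0 -.025 0 0 0;0 0 -.03 0 0 0;0 0 -.03 0 0 0;0 0 0 0 0 -.127;0 0 0 0 0 -.127;0 0 0 0 0 -.127;0 0 0 0 0 -.127;0 0 0 0 0 -.127'
python3 - <<'E'
from h import *
x,y=np.array([618.84,-41.46])+U*(35+10-10); print(x,y); go(x,y,100,-182.27)
E
```

```text
time_s: 23.7
eef_pos: [0.4111, -0.179, -0.0006]
tcp_rot: [1.229, 2.891, -0.0]
ft_force: [-1.5, 1.6, 5.0]
gripper_width: 0.0377
grasp_force: 59.7
time_s: 24.7
eef_pos: [0.4108, -0.1788, 0.109]
tcp_rot: [-0.258, -3.131, -0.0]
ft_force: [-0.8, -0.6, 0.7]
gripper_width: 0.0376
grasp_force: 60.4
653.81235 -42.84845
psi 170.59 shift mm [-217.5  173.9    9. ] turn rad [ 0.0002 -0.0003 -0.1246] t 24.7
```

```bash
python3 -m crank '-.0272 .0217 0 0 0 0;-.0272 .0217 0 0 0 0;-.0272 .0217 0 0 0 0;-.0272 .0217 0 0 0 0;-.0272 .0217 0 0 0 0;-.0272 .0217 0 0 0 0;-.0272 .0218 0 0 0 0;-.0271 .0218 0 0 0 0;0 0 .009 0 0 -.1246;0 0 0 0 0 0'
python3 -m crank '0 0 .02 0 0 0;0 0 .02 0 0 0;0 0 0 0 0 0;0 0 0 0 0 0;0 0 0 0 0 0;0 0 0 0 0 0;0 0 0 0 0 0;0 0 0 0 0 0;0 0 0 0 0 0;0 0 0 0 0 0'
python3 - <<'E'
from h import *
x,y=np.array([618.84,-41.46])+U*(35+10-10); go(x,y,12,-182.27)
o=get_obs(); P=o["eef_pos"]*1000; P[2]+=0.6; print(P)
save(capture('side'),'e.png',(285,110,365,190),7)
# expected tip corners (strap underside) if grip at hasp x=10: tip u=-57 from grip, +-16 v, z+4.5..8.5
for g in (6,10,14):
    print(g,np.round((px('side',[np.r_[P[:2]+U*(-47-g)+V*s*16,P[2]+8.5]/1000 for s in(-1,1)])-[285,110])*7))
E
```

```text
time_s: 25.7
eef_pos: [0.654, -0.0436, 0.0978]
tcp_rot: [-0.067, -3.137, -0.0]
ft_force: [-0.8, -0.1, -0.9]
gripper_width: 0.0376
grasp_force: 60.4
time_s: 26.7
eef_pos: [0.6547, -0.0443, 0.06]
tcp_rot: [-0.07, -3.141, 0.0]
ft_force: [-1.2, 0.8, -2.1]
gripper_width: 0.0376
grasp_force: 60.4
psi 177.44 shift mm [ 1.   1.4 48. ] turn rad [-0.     -0.     -0.0051] t 26.7
[654.72129547 -44.27056949  60.61497193]
6 [[308. 333.]
 [240. 362.]]
10 [[316. 337.]
 [247. 366.]]
14 [[323. 342.]
 [254. 371.]]
```

View pics/e.png

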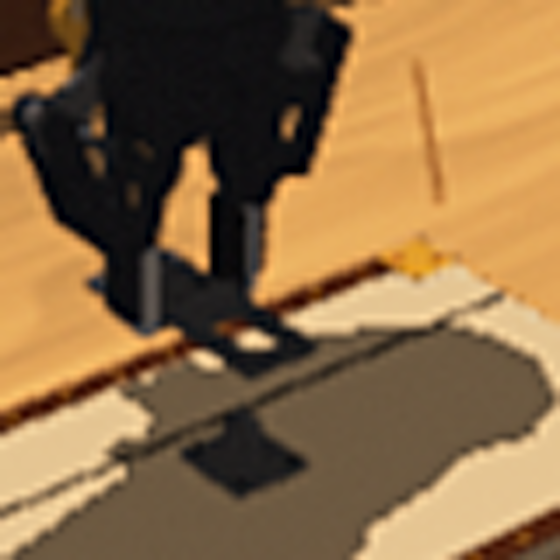

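The hasp is held level and square over the strip, with its tip corners at about (315,347) and (242,376) in the crop. The staple plate corners are at (185,455), (242,497) and (307,462). I'll compare both with predictions.

```bash
python3 - <<'E'
from h import *
G=np.array([618.84,-41.46])
for du in (-3,0,3):
    print("staple du",du,*np.round((px('side',[np.r_[G+U*(du+a)+V*b,16]/1000 for a,b in((-18,17),(-18,-17),(18,17))])-[285,110])*7))
# solve: staple corners left? near-left(-u,+v), near-right; via plane z16
c=np.array([(242,497),(307,462),(185,455)])/7+[285,110]
W=w('side',c,.016)[:,:2]*1000; print("corner u,v rel G",np.round(np.c_[(W-G)@U,(W-G)@V],1))
P=get_obs()["eef_pos"]*1000
c=np.array([(315,347),(242,376)])/7+[285,110]
for z in (65.1,67):
    W=w('side',c,z/1000)[:,:2]*1000; print(z,"tip rel TCP",np.round(np.c_[(W-P[:2])@U,(W-P[:2])@V],1))
E
```

```text
staple du -3 [240. 491.] [310. 459.] [179. 447.]
staple du 0 [234. 487.] [305. 455.] [174. 444.]
staple du 3 [229. 484.] [299. 452.] [169. 440.]
corner u,v rel G [[-24.5  18.7]
 [-21.9 -14.8]
 [  9.7  18.4]]
65.1 tip rel TCP [[-57.1 -15.8]
 [-55.9  17.4]]
67 tip rel TCP [[-59.4 -13.8]
 [-58.1  19.3]]
```

```bash
python3 - <<'E'
from h import *
x,y=np.array([618.84,-41.46])+U*30.5; go(x,y,38,-182.27)
E
```

```text
psi 177.44 shift mm [ 5.5  1.3 22. ] turn rad [-0.     -0.     -0.0051] t 26.75
```

```bash
python3 -m crank '.0055 .0013 0 0 0 -.0051;0 0 .01 0 0 0;0 0 .01 0 0 0;0 0 .002 0 0 0;0 0 0 0 0 0;0 0 0 0 0 0;0 0 0 0 0 0;0 0 0 0 0 0;0 0 0 0 0 0;0 0 0 0 0 0'
python3 - <<'E'
from h import *
x,y=np.array([618.84,-41.46])+U*30.5; go(x,y,12,-182.27)
save(capture('side'),'f.png',(300,140,345,185),12)
E
```

```text
time_s: 27.75
eef_pos: [0.6494, -0.0427, 0.0381]
tcp_rot: [0.062, 3.141, 0.0]
ft_force: [0.1, -0.2, -0.7]
gripper_width: 0.038
grasp_force: 60.4
psi 177.73 shift mm [ 0.1  0.  26.1] turn rad [ 0.0001  0.0002 -0.    ] t 27.75
```

View pics/f.png

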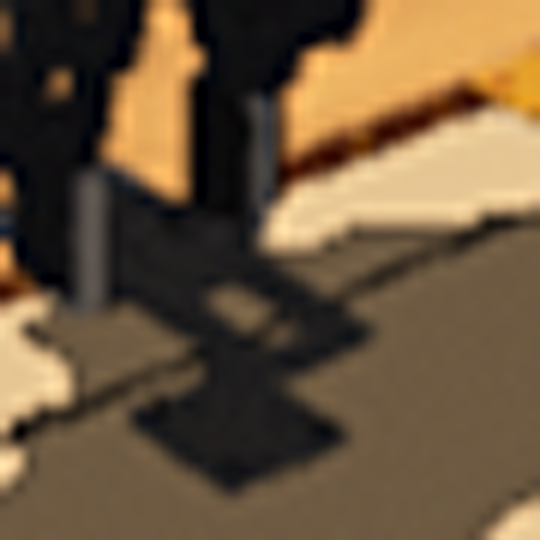

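```bash
python3 - <<'E'
from h import *
f=lambda c:(np.array(c)+.5)/12-.5+[300,140]
P=get_obs()["eef_pos"]*1000
r=lambda c,z:(lambda W:np.round(np.c_[(W-P[:2])@U,(W-P[:2])@V],1).tolist())(w('side',f(c),z/1000)[:,:2]*1000)
print("tip",r([(375,330),(285,378)],43.2),"slot",r([(205,290),(245,280),(300,325),(265,350),(252,313)],45.2),"plate",r([(232,490),(345,432),(132,418)],16), "px/mm z",px('side',[[.62,-.04,.04],[.62,-.04,.05],[.63,-.04,.04]]))
E
```

```text
tip [[-54.2, -18.7], [-56.5, 8.3]] slot [[-22.0, 2.2], [-24.2, -7.1], [-45.1, -5.2], [-48.0, 6.9], [-35.2, -0.1]] plate [[-51.8, 18.4], [-49.9, -15.0], [-17.2, 18.5]] px/mm z [[318.61420548 166.5599671 ]
 [318.67477557 163.29014749]
 [316.07812589 164.94385802]]
```

In the same view the slot centre is at u≈−34.8 relative to the TCP and the plate centre at about −33.8, within 1 mm, so they line up. I'll lower it in two stages, watching the force.

```bash
python3 -m crank '-.0005 .0005 .003 0 0 0;0 0 .003 0 0 0;0 0 .003 0 0 0;0 0 .003 0 0 0;0 0 .003 0 0 0;0 0 0 0 0 0;0 0 0 0 0 0;0 0 0 0 0 0;0 0 0 0 0 0;0 0 0 0 0 0'
python3 - <<'E'
from h import *
o=get_obs();print(o['ft_force'],o['ft_torque'],o['eef_pos'])
save(capture('side'),'g.png',(300,140,345,185),12)
E
```

```text
time_s: 28.8
eef_pos: [0.6499, -0.0423, 0.0232]
tcp_rot: [0.062, 3.141, 0.0]
ft_force: [-0.7, 0.3, -0.0]
gripper_width: 0.0378
grasp_force: 60.4
[-0.6679378   0.28051834 -0.02410054] [ 0.02247406 -0.09232287  0.02684128] [ 0.64991682 -0.04225375  0.02315998]
```

View pics/g.png

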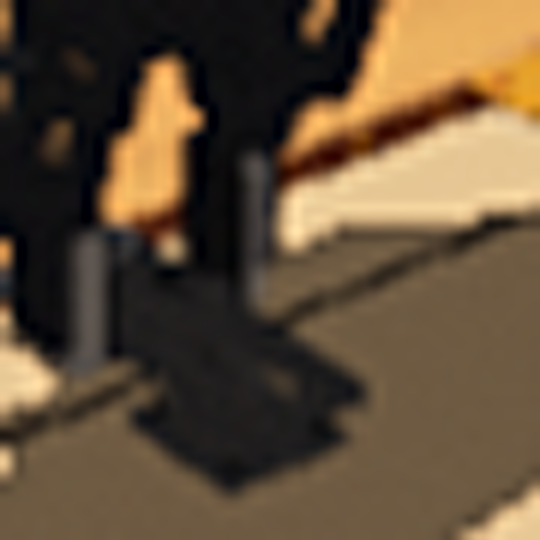

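There is no contact force with the strap already below the loop's top, so the loop is in the slot. I'll set it down and release.

```bash
python3 -m crank '0 0 .003 0 0 0;0 0 .003 0 0 0;0 0 .003 0 0 0;0 0 .001 0 0 0;0 0 .0006 0 0 0;0 0 .0005 0 0 0;0 0 .0003 0 0 0;0 0 0 0 0 0;0 0 0 0 0 0;0 0 0 0 0 0'
python3 -m crank '0 0 0 0 0 0;0 0 0 0 0 0;0 0 0 0 0 0;0 0 0 0 0 0;0 0 0 0 0 0;0 0 -.01 0 0 0;0 0 -.03 0 0 0;0 0 -.03 0 0 0;0 0 -.03 0 0 0;0 0 0 0 0 0' 0.42
python3 - <<'E'
from h import *
go(390,171.3,60,-222.3)
E
```

```text
time_s: 29.85
eef_pos: [0.6499, -0.0422, 0.0117]
tcp_rot: [0.062, 3.141, 0.0]
ft_force: [-0.8, -0.3, -1.3]
gripper_width: 0.0375
grasp_force: 60.4
time_s: 30.85
eef_pos: [0.6529, -0.0425, 0.1181]
tcp_rot: [0.061, 3.131, -0.0]
ft_force: [0.1, -0.5, 0.5]
gripper_width: 0.0495
grasp_force: 0.0
psi 177.77 shift mm [271.7 203.4  55.3] turn rad [0.0037 0.01   0.6993] t 30.85
```

```bash
python3 -m crank '.034 .0254 0 0 0 0;.034 .0254 0 0 0 0;.034 .0254 0 0 0 0;.034 .0254 0 0 0 0;.034 .0254 0 0 0 0;.034 .0254 0 0 0 0;.034 .0254 0 0 0 0;.034 .0255 0 0 0 0;0 0 .009 0 0 .117;0 0 .009 0 0 .117'
python3 -m crank '0 0 .009 0 0 .117;0 0 .009 0 0 .117;0 0 .009 0 0 .116;0 0 .009 0 0 .116;0 0 0 0 0 0;0 0 0 0 0 0;0 0 0 0 0 0;0 0 0 0 0 0;0 0 0 0 0 0;0 0 0 0 0 0'
python3 - <<'E'
from h import *
go(390,171.3,4,-222.3)
t=capture('top'); save(t,'i.png',(320,115,390,175),9)
p=blob(t,(335,130,372,175),lambda h:(h[...,2]<100)&(h[...,1]<140))
W=w('top',p,.018)[:,:2]*1000-C0
a,b=W@U,W@V; print("hasp u",np.percentile(a,[2,98]),"v",np.percentile(b,[2,98]),rect(W/1000))
E
```

```text
time_s: 31.85
eef_pos: [0.3856, 0.173, 0.0944]
tcp_rot: [0.43, 3.11, 0.003]
ft_force: [0.7, 0.5, -0.2]
gripper_width: 0.0495
grasp_force: 0.0
time_s: 32.85
eef_pos: [0.3911, 0.1665, 0.0576]
tcp_rot: [-1.118, -2.923, -0.01]
ft_force: [0.2, -0.3, -0.6]
gripper_width: 0.0497
grasp_force: 0.0
psi 138.12 shift mm [ 3.4  2.8 53.7] turn rad [ 0.0015 -0.0135  0.0074] t 32.85
hasp u [-16.71242505  80.39272475] v [-33.74145588  20.65970523] (array([31.36820984, -7.90087891]), array([97.7871933 , 59.21970367]), -1.9228363037109375)
```

View pics/i.png

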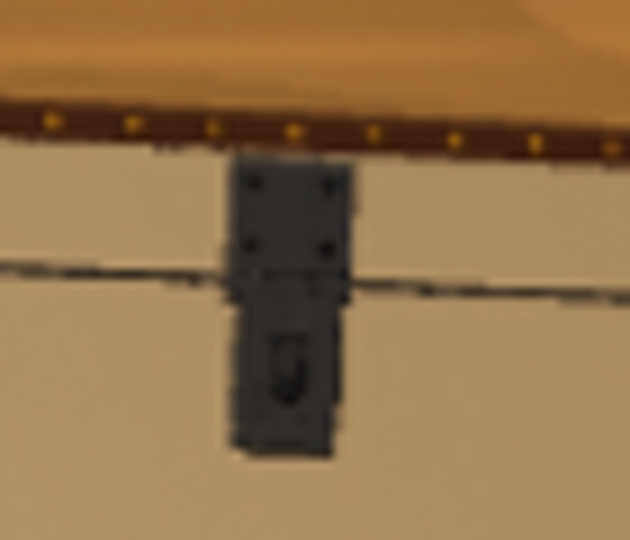

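The hasp lies square with the loop up through its slot, and the hinge at crop (290,285) sits on the seam. Next is the left latch.

```bash
python3 -m crank '.0034 .0028 .01 .0015 -.0135 .0074;0 0 .015 0 0 0;0 0 .015 0 0 0;0 0 .009 0 0 0;0 0 .004 0 0 0;0 0 0 0 0 0;0 0 0 0 0 0;0 0 0 0 0 0;0 0 0 0 0 0;0 0 0 0 0 0'
python3 - <<'E'
from h import *
go(390,171.3,4,-222.3)
f=lambda c:(np.array(c)+.5)/9-.5+[320,115]
for c,z in(((293,159),.016),((282,455),.0205),((290,285),.021),((290,371),.036),((233,155),.016),((353,163),.016)):
    W=w('top',f(c),z)[0,:2]*1000-C0; print(c,np.round([W@U,W@V],1))
E
python3 -m crank '0 0 0 0 0 0;0 0 0 0 0 0;0 0 0 0 0 0;0 0 0 0 0 0;0 0 0 0 0 0;0 0 0 0 0 0;0 0 0 0 0 0;0 0 -.005 0 0 0;0 0 -.02 0 0 0;0 0 -.03 0 0 0' 1 40
```

```text
time_s: 33.9
eef_pos: [0.3941, 0.1671, 0.0046]
tcp_rot: [-1.121, -2.925, -0.008]
ft_force: [0.2, -0.6, -0.6]
gripper_width: 0.0495
grasp_force: 0.0
psi 138.06 shift mm [5.9 0.3 0.7] turn rad [ 0.0013 -0.0108  0.0063] t 33.9
(293, 159) [78.8 -0.2]
(282, 455) [-17.   -0.4]
(290, 285) [37.1 -0.7]
(290, 371) [ 6.9 -1.1]
(233, 155) [79.2 18.8]
(353, 163) [ 78.4 -19.3]
time_s: 34.9
eef_pos: [0.3929, 0.1654, 0.0586]
tcp_rot: [-1.121, -2.922, -0.001]
ft_force: [0.7, 0.2, -0.9]
gripper_width: 0.0266
grasp_force: 39.5
```

```bash
python3 - <<'E'
from h import *
o=get_obs(); print(np.round(o["joint_positions"],3),np.round(np.degrees(o["joint_positions"]),1))
go(392.9,165.4,150,-182.27)
E
```

```text
[ 0.759  0.157 -0.486 -0.014 -0.934 -3.053] [  43.5    9.   -27.8   -0.8  -53.5 -174.9]
psi 138.03 shift mm [  1.1  -0.4 -91.4] turn rad [ 2.000e-04 -1.280e-02 -6.929e-01] t 34.9
```

J6 had hit its range limit, which explains the leftover pose error. The latch is held regardless, about 6 mm off-centre toward its catch end. Turning back toward the board frees the joint.

```bash
python3 -m crank '0 0 -.015 0 0 -.126;0 0 -.015 0 0 -.126;0 0 -.01 0 0 -.126;0 0 0 0 0 -.126;0 0 0 0 0 -.126;0 0 0 0 0 -.063;0 0 0 0 0 0;0 0 0 0 0 0;0 0 0 0 0 0;0 0 0 0 0 0'
python3 - <<'E'
from h import *
x,y=B(45.9,86); go(x,y,40,-182.27)
E
```

```text
time_s: 35.9
eef_pos: [0.3946, 0.1662, 0.0993]
tcp_rot: [-0.062, -3.133, -0.012]
ft_force: [0.3, 0.5, 0.1]
gripper_width: 0.0269
grasp_force: 39.5
psi 177.72 shift mm [-265.9 -110.6   56.3] turn rad [ 0.0074 -0.0082 -0.0002] t 35.9
```

```bash
python3 -m crank '-.03 -.0125 0 .0074 -.0082 0;-.03 -.0125 0 0 0 0;-.03 -.0125 0 0 0 0;-.03 -.0125 0 0 0 0;-.03 -.0125 0 0 0 0;-.03 -.0125 0 0 0 0;-.03 -.0125 0 0 0 0;-.03 -.0125 .008 0 0 0;-.026 -.0106 .02 0 0 0;0 0 .02 0 0 0'
python3 -m crank '0 0 .004 0 0 0;0 0 0 0 0 0;0 0 0 0 0 0;0 0 0 0 0 0;0 0 0 0 0 0;0 0 0 0 0 0;0 0 0 0 0 0;0 0 0 0 0 0;0 0 0 0 0 0;0 0 0 0 0 0'
python3 - <<'E'
from h import *
x,y=B(45.9,86); go(x,y,17,-182.27)
E
```

```text
time_s: 36.9
eef_pos: [0.6588, 0.0437, 0.0497]
tcp_rot: [0.066, 3.14, -0.0]
ft_force: [-0.3, 0.5, -1.1]
gripper_width: 0.0269
grasp_force: 39.6
time_s: 37.9
eef_pos: [0.6562, 0.0453, 0.047]
tcp_rot: [0.061, 3.141, 0.0]
ft_force: [1.0, 0.4, -0.4]
gripper_width: 0.0264
grasp_force: 39.5
psi 177.77 shift mm [ 0.8  0.2 30. ] turn rad [0.     0.0001 0.0006] t 37.9
```

```bash
python3 -m crank '.0008 .0002 .01 0 0 .0006;0 0 .01 0 0 0;0 0 .006 0 0 0;0 0 .003 0 0 0;0 0 .001 0 0 0;0 0 .0004 0 0 0;0 0 0 0 0 0;0 0 0 0 0 0;0 0 0 0 0 0;0 0 0 0 0 0'
python3 -m crank '0 0 0 0 0 0;0 0 0 0 0 0;0 0 0 0 0 0;0 0 0 0 0 0;0 0 -.01 0 0 0;0 0 -.03 0 0 0;0 0 -.03 0 0 0;0 0 -.03 0 0 0;0 0 0 0 0 0;0 0 0 0 0 0' 0.5
python3 - <<'E'
from h import *
go(541.2,-354,60,-205.4)
E
```

```text
time_s: 38.9
eef_pos: [0.6555, 0.0455, 0.0169]
tcp_rot: [0.062, 3.14, 0.0]
ft_force: [-2.0, -0.4, 2.0]
gripper_width: 0.0268
grasp_force: 39.9
time_s: 39.9
eef_pos: [0.6559, 0.0458, 0.1183]
tcp_rot: [0.062, 3.138, 0.002]
ft_force: [0.0, -0.4, -1.2]
gripper_width: 0.0424
grasp_force: 0.0
psi 177.73 shift mm [  99.  -404.1   57.6] turn rad [0.0017 0.0026 0.4037] t 39.9
```

```bash
python3 -m crank '.0099 -.0404 0 0 0 0;.0099 -.0404 0 0 0 0;.0099 -.0404 0 0 0 0;.0099 -.0404 0 0 0 0;.0099 -.0404 0 0 0 0;.0099 -.0404 0 0 0 0;.0099 -.0404 0 0 0 0;.0099 -.0404 0 0 0 0;.0099 -.0404 0 0 0 0;.0099 -.0404 0 0 0 0'
python3 -m crank '0 0 .015 0 0 .101;0 0 .015 0 0 .101;0 0 .014 0 0 .101;0 0 .014 0 0 .101;0 0 0 0 0 0;0 0 0 0 0 0;0 0 0 0 0 0;0 0 0 0 0 0;0 0 0 0 0 0;0 0 0 0 0 0'
python3 - <<'E'
from h import *
go(541.2,-354,4,-205.4); print(np.round(get_obs()["joint_positions"],2))
t=capture('top')
bx=(315,128,328,168)
m=lambda h:(h[...,1]<70)|(h[...,2]<75)
p=blob(t,(305,122,335,172),m); print("latch px",p.min(0),p.max(0))
W=w('top',p,.018)[:,:2]*1000-C0;a,b=W@U,W@V; print("latchL u",np.percentile(a,[1,99]),"v",np.percentile(b,[1,99]),rect(W/1000))
# hasp: dark, columns away from seam
p=blob(t,(335,130,372,175),lambda h:(h[...,2]<100)&(h[...,1]<140))
p=p[(p[:,0]>343)&(p[:,0]<359)];W=w('top',p,.018)[:,:2]*1000-C0;a,b=W@U,W@V; print("hasp u",np.percentile(a,[0,5,95,100]),a.min()+47,a.max()-47,"v",b[a<10].min(),b[a<10].max(),b[a>60].min(),b[a>60].max())
save(t,'j.png',(300,118,365,172),11)
E
```

```text
time_s: 40.9
eef_pos: [0.5392, -0.3554, 0.1157]
tcp_rot: [-0.062, -3.139, -0.001]
ft_force: [0.4, -0.7, -0.3]
gripper_width: 0.0429
grasp_force: 0.0
time_s: 41.9
eef_pos: [0.5407, -0.3542, 0.059]
tcp_rot: [0.69, 3.064, 0.0]
ft_force: [0.1, 0.5, -0.0]
gripper_width: 0.0426
grasp_force: 0.0
psi 154.61 shift mm [-0.3  0.4 55. ] turn rad [0.0002 0.0008 0.0002] t 41.9
[-0.34  0.54  0.09 -0.   -1.12 -1.68]
latch px [315.58333333 132.75      ] [325.91666667 155.25      ]
latchL u [ 7.86696227 73.19785964] v [ 73.88735959 102.1986258 ] (array([44.04797363, 86.46997833]), array([65.53744507, 28.40949059]), -2.6224288940429688)
hasp u [-17.32350795 -16.83773708  80.21792738  80.52038638] 29.67649205488243 33.52038637742535 v -18.262287925803914 16.320762266148087 -20.135645980508222 19.712878575228878
```

View pics/j.png

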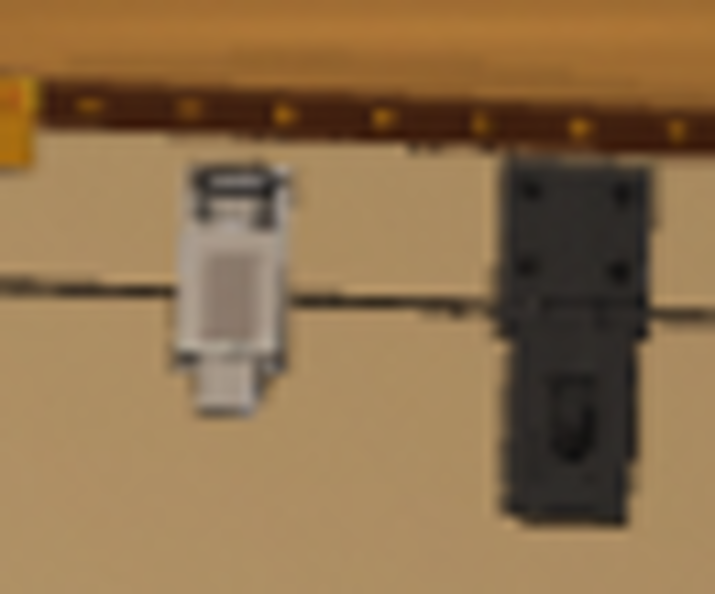

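The left latch reads u≈40.6, v≈88, square, with its catch on the lid strip. The hasp sits roughly 2 mm short of the seam, which I'll nudge later. Now the right latch.

```bash
python3 -m crank '-.0003 .0004 .015 0 0 0;0 0 .02 0 0 0;0 0 .014 0 0 0;0 0 .006 0 0 0;0 0 0 0 0 0;0 0 0 0 0 0;0 0 0 0 0 0;0 0 0 0 0 0;0 0 0 0 0 0;0 0 0 0 0 0'
python3 -m crank '0 0 0 0 0 0;0 0 0 0 0 0;0 0 0 0 0 0;0 0 0 0 0 0;0 0 0 0 0 0;0 0 0 0 0 0;0 0 -.005 0 0 0;0 0 -.02 0 0 0;0 0 -.03 0 0 0;0 0 -.02 0 0 0' 1 40
python3 - <<'E'
from h import *
x,y=B(40,-90); go(x,y,60,-182.27)
E
```

```text
time_s: 42.95
eef_pos: [0.5411, -0.354, 0.0039]
tcp_rot: [0.691, 3.064, 0.0]
ft_force: [-0.2, 0.6, -0.2]
gripper_width: 0.0426
grasp_force: 0.0
time_s: 43.95
eef_pos: [0.541, -0.3541, 0.0801]
tcp_rot: [0.691, 3.064, -0.0]
ft_force: [0.6, -0.3, -0.3]
gripper_width: 0.0267
grasp_force: 39.9
psi 154.59 shift mm [  4.5 245.9  20.1] turn rad [-2.000e-04  7.000e-04 -4.039e-01] t 43.95
```

```bash
python3 -m crank '.0006 .0307 0 0 0 0;.0006 .0307 0 0 0 0;.0006 .0307 0 0 0 0;.0006 .0307 0 0 0 0;.0006 .0307 0 0 0 0;.0005 .0308 0 0 0 0;.0005 .0308 0 0 0 0;.0005 .0308 0 0 0 0;0 0 .01 0 0 -.101;0 0 .01 0 0 -.101'
python3 -m crank '0 0 .01 0 0 -.101;0 0 .01 0 0 -.101;0 0 0 0 0 0;0 0 0 0 0 0;0 0 0 0 0 0;0 0 0 0 0 0;0 0 0 0 0 0;0 0 0 0 0 0;0 0 0 0 0 0;0 0 0 0 0 0'
python3 - <<'E'
from h import *
x,y=B(39.7,-90); go(x,y,16.3,-182.27)
E
```

```text
time_s: 44.95
eef_pos: [0.6426, -0.1286, 0.0581]
tcp_rot: [-0.37, -3.119, -0.001]
ft_force: [0.4, -0.7, -1.2]
gripper_width: 0.0264
grasp_force: 39.9
time_s: 45.95
eef_pos: [0.6424, -0.1299, 0.0387]
tcp_rot: [0.062, 3.141, 0.0]
ft_force: [0.1, 0.1, -0.3]
gripper_width: 0.0265
grasp_force: 39.9
psi 177.73 shift mm [ 0.1 -0.2 22.4] turn rad [ 0.      0.0002 -0.0001] t 45.95
```

```bash
python3 -m crank '.0001 -.0002 .01 0 0 0;0 0 .007 0 0 0;0 0 .003 0 0 0;0 0 .0015 0 0 0;0 0 .0008 0 0 0;0 0 .0002 0 0 0;0 0 0 0 0 0;0 0 0 0 0 0;0 0 0 0 0 0;0 0 0 0 0 0'
python3 -m crank '0 0 0 0 0 0;0 0 0 0 0 0;0 0 0 0 0 0;0 0 0 0 0 0;0 0 -.01 0 0 0;0 0 -.03 0 0 0;0 0 -.03 0 0 0;0 0 0 0 0 0;0 0 0 0 0 0;0 0 0 0 0 0' 0.42
python3 - <<'E'
from h import *
go(649.9,-42.25,60,-182.27)
E
```

```text
time_s: 46.95
eef_pos: [0.6423, -0.1301, 0.0163]
tcp_rot: [0.062, 3.141, 0.0]
ft_force: [-0.2, 0.1, -0.4]
gripper_width: 0.0267
grasp_force: 39.9
time_s: 47.95
eef_pos: [0.6418, -0.13, 0.0857]
tcp_rot: [-0.062, -3.14, -0.001]
ft_force: [-0.4, 0.8, -0.5]
gripper_width: 0.0497
grasp_force: 0.0
psi 177.72 shift mm [-4.6 88.  25.7] turn rad [ 0.0004 -0.0008 -0.0002] t 47.95
```

```bash
python3 -m crank '-.0012 .022 0 0 0 0;-.0012 .022 0 0 0 0;-.0011 .022 0 0 0 0;-.0011 .022 0 0 0 0;0 0 .015 0 0 0;0 0 .01 0 0 0;0 0 0 0 0 0;0 0 0 0 0 0;0 0 0 0 0 0;0 0 0 0 0 0'
python3 - <<'E'
from h import *
go(649.9,-42.25,11.7,-182.27)
E
```

```text
time_s: 48.95
eef_pos: [0.6507, -0.0428, 0.0618]
tcp_rot: [0.063, 3.14, 0.0]
ft_force: [-0.8, -0.1, 0.1]
gripper_width: 0.0493
grasp_force: 0.0
psi 177.70 shift mm [ 0.9  0.5 50.1] turn rad [ 0.0001  0.0013 -0.0005] t 48.95
```

```bash
python3 -m crank '.0009 .0005 .015 0 .001 -.0005;0 0 .015 0 0 0;0 0 .012 0 0 0;0 0 .005 0 0 0;0 0 .0026 0 0 0;0 0 0 0 0 0;0 0 0 0 0 0;0 0 0 0 0 0;0 0 0 0 0 0;0 0 0 0 0 0'
python3 -c "
from h import *
go(649.9,-42.25,11.7,-182.27)"
python3 -m crank '0 0 0 0 0 0;0 0 0 0 0 0;0 0 0 0 0 0;0 0 0 0 0 0;0 0 -.001 0 0 0;-.0011 0 0 0 0 0;-.0011 0 0 0 0 0;0 0 .0007 0 0 0;0 0 .0003 0 0 0;0 0 0 0 0 0' 1 60
python3 -c "
from h import *
go(649.9,-42.25,11.7,-182.27);print(get_obs()['ft_force'])"
```

```text
time_s: 49.95
eef_pos: [0.6496, -0.0418, 0.0118]
tcp_rot: [-0.061, -3.141, -0.0]
ft_force: [1.0, 1.0, -0.5]
gripper_width: 0.0498
grasp_force: 0.0
psi 177.76 shift mm [-0.3 -0.4  0.1] turn rad [ 0.0002 -0.0003  0.0006] t 49.95
time_s: 50.95
eef_pos: [0.6514, -0.042, 0.0122]
tcp_rot: [-0.061, -3.14, 0.0]
ft_force: [-3.3, 0.1, 6.4]
gripper_width: 0.0379
grasp_force: 61.0
psi 177.77 shift mm [ 1.4 -0.3  0.5] turn rad [-0.0003 -0.0013  0.0007] t 50.95
[-3.30119028  0.14414841  6.44935779]
```

```bash
python3 -m crank '0 0 0 0 0 0;0 0 0 0 0 0;0 0 0 0 0 0;0 0 0 0 0 0;0 0 0 0 0 0;0 0 -.01 0 0 0;0 0 -.03 0 0 0;0 0 -.03 0 0 0;0 0 -.03 0 0 0;0 0 0 0 0 0' 0.42
python3 - <<'E'
from h import *
t=capture('top')
p=blob(t,(209,226,240,262),lambda h:(h[...,1]>205)&(h[...,2]>120)); c,s,a=rect(w('top',p,.016)); print("body",c,s,a)
p=blob(t,(209,226,240,262),lambda h:(h[...,1]<100)&(h[...,2]>100)); W=w('top',p,.008)*1000; print("shackle far x",W[:,0].max(),W[W[:,0].argmax()],rect(W/1000))
p=w('top',[(222.3,234.5)],.008)*1000; q=w('top',[(224.6,255.3)],.016)*1000; print(p,q)
go(*c,60,-174)
s=capture('side')
p=blob(s,(245,300,285,335),lambda h:(h[...,1]>215)&(h[...,2]>120)); print(rect(w('side',p,.016)))
E
```

```text
time_s: 51.95
eef_pos: [0.6549, -0.0422, 0.1181]
tcp_rot: [0.06, 3.131, -0.0]
ft_force: [0.5, -0.3, -1.1]
gripper_width: 0.0494
grasp_force: 0.0
body [350.67724609 318.22546387] [33.00535583 30.42797661] 12.213811874389648
shackle far x 390.060179785369 [390.06017979 321.64802972   8.        ] (array([379.052948  , 324.50915527]), array([25.83314323, 22.24510956]), -79.81161594390869)
[[391.21820328 323.43177663   8.        ]] [[333.04424486 313.85665348  16.        ]]
psi 177.78 shift mm [316.9 348.   53.7] turn rad [ 0.0003  0.0058 -0.1435] t 52.0
(array([365.96603394, 313.79968262]), array([5.19169378, 1.87068951]), -77.37400722503662)
```

```bash
python3 -m crank '.0288 .0316 0 0 .0058 0;.0288 .0316 0 0 0 0;.0288 .0316 0 0 0 0;.0288 .0316 0 0 0 0;.0288 .0316 0 0 0 0;.0288 .0316 0 0 0 0;.0288 .0316 0 0 0 0;.0288 .0316 0 0 0 0;.0288 .0316 0 0 0 0;.0288 .0318 0 0 0 0'
python3 -m crank '.0289 .0318 0 0 0 0;0 0 .018 0 0 -.11;0 0 .018 0 0 -.112;0 0 .018 0 0 0;0 0 0 0 0 0;0 0 0 0 0 0;0 0 0 0 0 0;0 0 0 0 0 0;0 0 0 0 0 0;0 0 0 0 0 0'
python3 - <<'E'
from h import *
go(350.7,318.2,5,-169.5); print(np.round(get_obs()["joint_positions"],2))
t=capture('top'); save(t,'k.png',(285,115,415,205),6)
p=blob(t,(335,130,372,175),lambda h:(h[...,2]<100)&(h[...,1]<140))
p=p[(p[:,0]>343)&(p[:,0]<359)];W=w('top',p,.018)[:,:2]*1000-C0;a,b=W@U,W@V; print("hasp u",a.min(),a.max(),"v",b[a<10].min(),b[a<10].max(),b[a>60].min(),b[a>60].max())
p=blob(t,(375,125,395,172),lambda h:(h[...,1]<70)|(h[...,2]<75))
W=w('top',p,.018)[:,:2]*1000-C0;a,b=W@U,W@V; print("latchR u",np.percentile(a,[1,99]),"v",np.percentile(b,[1,99]),rect(W/1000))
E
```

```text
time_s: 53.05
eef_pos: [0.3746, 0.2859, 0.1127]
tcp_rot: [-0.061, -3.134, 0.002]
ft_force: [0.3, 1.3, 0.2]
gripper_width: 0.0497
grasp_force: 0.0
time_s: 54.05
eef_pos: [0.3485, 0.3184, 0.0599]
tcp_rot: [0.286, -3.122, -0.002]
ft_force: [-0.7, -0.1, 0.1]
gripper_width: 0.0497
grasp_force: 0.0
psi -169.53 shift mm [-2.5 -0.7 54.8] turn rad [ 0.0021 -0.0059 -0.0005] t 54.05
[ 1.07  0.23 -0.38 -0.01 -0.96 -2.45]
hasp u -14.312405448759472 81.01461215805453 v -18.262287925803914 16.269197742785988 -19.577116033353754 20.923571373366098
latchR u [ 8.04451344 74.02723694] v [-105.42172501  -73.87147415] (array([ 37.62511063, -91.50352478]), array([65.9901886 , 31.76246071]), -0.28647613525390625)
```

View pics/k.png

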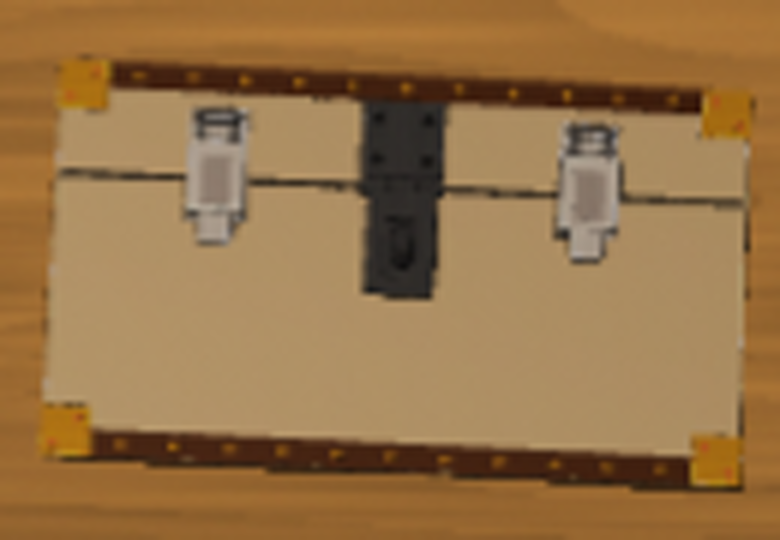

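All four placed parts look right: the loop is up through the slot, the hinge is on the seam and the latches straddle it symmetrically with their catch ends up. Now the padlock.

```bash
python3 -m crank '-.0025 -.0007 .015 .002 -.0059 0;0 0 .018 0 0 0;0 0 .013 0 0 0;0 0 .007 0 0 0;0 0 .0018 0 0 0;0 0 0 0 0 0;0 0 0 0 0 0;0 0 0 0 0 0;0 0 0 0 0 0;0 0 0 0 0 0'
python3 -c "
from h import *
go(350.7,318.2,5,-169.5)"
python3 -m crank '0 0 0 0 0 0;0 0 0 0 0 0;0 0 0 0 0 0;0 0 0 0 0 0;0 0 0 0 0 0;0 0 0 0 0 0;0 0 -.005 0 0 0;0 0 -.02 0 0 0;0 0 -.03 0 0 0;0 0 -.03 0 0 0' 1 50
python3 -c "
from h import *
x,y=B(-69.2,-1.8); go(x,y,60,-182.27)"
```

```text
time_s: 55.1
eef_pos: [0.3509, 0.3181, 0.0049]
tcp_rot: [0.287, -3.128, 0.0]
ft_force: [0.4, 0.8, -0.3]
gripper_width: 0.0494
grasp_force: 0.0
psi -169.52 shift mm [ 0.2  0.1 -0.1] turn rad [-0.0001 -0.0002 -0.0003] t 55.1
time_s: 56.1
eef_pos: [0.3504, 0.3174, 0.0901]
tcp_rot: [0.286, -3.127, 0.003]
ft_force: [0.6, 0.6, -1.5]
gripper_width: 0.0304
grasp_force: 49.7
psi -169.53 shift mm [-119.  -382.9   30.6] turn rad [-0.002  -0.0018  0.2224] t 56.1
```

```bash
python3 -m crank '-.0119 -.0383 0 0 0 0;-.0119 -.0383 0 0 0 0;-.0119 -.0383 0 0 0 0;-.0119 -.0383 0 0 0 0;-.0119 -.0383 0 0 0 0;-.0119 -.0383 0 0 0 0;-.0119 -.0383 0 0 0 0;-.0119 -.0383 0 0 0 0;-.0119 -.0383 0 0 0 0;-.0119 -.0382 0 0 0 0'
python3 -m crank '0 0 .012 0 0 .111;0 0 .012 0 0 .111;0 0 .01 0 0 0;0 0 .01 0 0 0;0 0 0 0 0 0;0 0 0 0 0 0;0 0 0 0 0 0;0 0 0 0 0 0;0 0 0 0 0 0;0 0 0 0 0 0'
python3 -c "
from h import *
x,y=B(-69.2,-1.8); go(x,y,17.2,-182.27)"
```

```text
time_s: 57.1
eef_pos: [0.5377, -0.0384, 0.0895]
tcp_rot: [0.286, -3.127, 0.0]
ft_force: [0.5, 1.3, -1.3]
gripper_width: 0.0306
grasp_force: 49.8
time_s: 58.1
eef_pos: [0.5376, -0.0368, 0.0461]
tcp_rot: [0.061, 3.141, -0.001]
ft_force: [0.4, 0.3, -0.8]
gripper_width: 0.0304
grasp_force: 49.9
psi 177.77 shift mm [ 0.7 -0.8 28.9] turn rad [-0.0005  0.0001  0.0007] t 58.1
```

```bash
python3 -m crank '.0007 -.0008 .012 0 0 .0007;0 0 .01 0 0 0;0 0 .004 0 0 0;0 0 .002 0 0 0;0 0 .0007 0 0 0;0 0 .0003 0 0 0;0 0 .0003 0 0 0;0 0 0 0 0 0;0 0 0 0 0 0;0 0 0 0 0 0'
python3 -m crank '0 0 0 0 0 0;0 0 0 0 0 0;0 0 0 0 0 0;0 0 0 0 0 0;0 0 0 0 0 0;0 0 -.01 0 0 0;0 0 -.03 0 0 0;0 0 -.03 0 0 0;0 0 -.03 0 0 0;0 0 0 0 0 0' 0.45
python3 -m crank '.005 -.03 0 0 0 0;.005 -.03 0 0 0 0;.005 -.03 0 0 0 0;.005 -.03 0 0 0 0;.005 -.03 0 0 0 0;.005 -.03 0 0 0 0;.005 -.03 0 0 0 0;.005 -.03 0 0 0 0;.005 -.03 0 0 0 0;.005 -.03 0 0 0 0'
python3 - <<'E'
from h import *
t=capture('top'); save(t,'l.png',(285,115,415,205),6)
p=blob(t,(335,130,372,168),lambda h:(h[...,2]<100)&(h[...,1]<140))
p=p[(p[:,0]>343)&(p[:,0]<359)];W=w('top',p,.02)[:,:2]*1000-C0;a,b=W@U,W@V; print("hasp tip u",a.min())
p=blob(t,(338,162,364,192),lambda h:(h[...,1]>190)&(h[...,2]>120)); c,s,a=rect(w('top',p,.028)); d=c-C0; print("body",s,a,"u,v",d@U,d@V)
E
```

```text
time_s: 59.1
eef_pos: [0.5361, -0.0379, 0.017]
tcp_rot: [-0.062, -3.14, 0.002]
ft_force: [-5.2, 1.2, 7.0]
gripper_width: 0.0306
grasp_force: 50.9
time_s: 60.1
eef_pos: [0.5399, -0.0376, 0.122]
tcp_rot: [0.061, 3.132, -0.0]
ft_force: [1.7, 0.0, 1.4]
gripper_width: 0.0472
grasp_force: 0.0
time_s: 61.1
eef_pos: [0.4744, -0.3365, 0.1169]
tcp_rot: [-0.062, -3.141, 0.001]
ft_force: [0.8, -0.6, 0.5]
gripper_width: 0.0467
grasp_force: 0.0
hasp tip u -14.653404602744656
body [31.84682846 30.06626129] -3.2442855834960938 u,v -69.58363338575131 -0.23315540982360883
```

View pics/l.png

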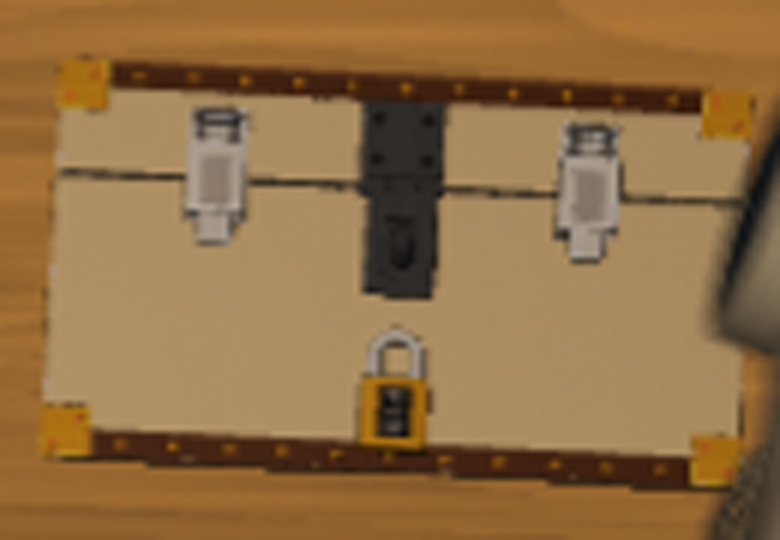

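The padlock lies in line with the hasp, shackle at crop (397,335) toward the tip at (400,297). Body u≈−69.6 gives a gap of about 15 mm. Everything is square, so I'm handing it in.

```bash
python3 -c "
from plant import *
print(hand_in())"
```

```text
the job is handed in; nothing more can be done
None
```

The lock hardware is dry-fitted on the case front and handed in at about 61 s: staple up through the hasp's slot, hinge within about 1.5 mm of the seam, latches about 88 mm (left) and 90 mm (right) from centre, since "midway" could mean 82.5 or 92.5 mm, padlock about 15 mm from the hasp tip; key blank, screwdriver, tin and red latch untouched.

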